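Double-lidded tea caddy: seat both lids, unlatch, take off the outer one

ROBOT

A 7-joint arm with a two-finger parallel gripper is mounted at the origin on a cart in front of the work surface, level with it; the furniture and walls round the work are solid. World frame = base frame: x ahead of the robot, y to its left, z up, the work surface at z = 0. Lengths are in m, angles in rad, forces in N, time in s.
With the tool pointing down it reaches from about 0.4 to 0.85 m from the base axis. Payload 4.4 kg.
Tool frame: the origin (TCP) lies between the finger pads; the fingertips stand 19 mm ahead of it and the grasp point (between the pads) is the TCP; z points along the fingers, y is the line along which they close (so a half turn about z gives the same grasp; the last joint's range is limited). The gripper opens to 94 mm and grips with 3 to 60 N. Pads are 16 mm wide; open, the fingers measure 119 mm over their backs; the gripper's body (75 mm by 177 mm) begins 78 mm behind the grasp point.
Start: joints at [-1.414, 0.628, 0.038, 1.517, -0.027, 0.996, -0.02], TCP at [0.144, 0.634, 0.224] pointing down, gripper open.
Joint ranges: [-3.06, 3.06], [-0.37, 2.12], [-1.25, 1.32], [0.18, 2.47], [-1.1, 4.24], [0.23, 1.98], [-2.94, 2.94]. Speed limits (rad/s): [2.57, 2.57, 3.14, 3.14, 3.14, 3.14, 3.14].

INTERFACE

Orientations are given as a rotation vector (axis times angle).
In Python, from plant import robot gives the robot as it stands. The module is installed in compiled form; this text tells all that it offers. Calls block until the motion is done:
- robot.move_to(position, orientation): joint-space move of the TCP to a pose.
- robot.line_to(position, rot=None, feed=0.15, threshold=None): straight line of the TCP; rot=None keeps the orientation; feed is the mean speed in m/s. With threshold (N) it stops when the force on the tool has changed by that much, and returns True; else False.
- robot.movej(angles): joint-space move.
- robot.ungrasp() and robot.grasp(f_grip=None): open the fingers fully, or close them until they stop; f_grip is the grip in N (None keeps the last).
- robot.hold(seconds).
- robot.ik(position, orientation): joint angles nearest the present ones, or None.
- robot.grab_frame(name): name is "scene" or "top" or "wrist"; returns a dict with "img" (480x640x3 uint8, blue, green, red), "K" (3x3 intrinsics, pixels), "R" (3x3) and "t" (3): a world point X has camera coordinates R X + t. Camera axes: x right, y down, z forward; pixel columns grow to the right and rows downward; lengths in m; the calibration is good to about 2 mm. The wrist camera is an equidistant fisheye: a pixel r from the principal point sees the ray r / f radians off the axis. A picture is of the moment at which its call begins. There is no depth.
A pose or a line that the arm cannot do raises robot.IKError and nothing moves.
- robot.sign_off(): hands the job in; it is judged then, once.
Readings, each from a call of its own:
- robot.read_time_s(): time.
- robot.read_joint_pos(): joint angles.
- robot.read_qvel(): joint speeds.
- robot.read_joint_torque(): joint torques, N m.
- robot.read_position(): TCP position.
- robot.read_tool_rot(): TCP orientation.
- robot.read_wrist_force(): force on the tool from outside, world axes, zero at the start.
- robot.read_torque(): the same for the moment, N m.
- robot.read_width(): finger opening in m.
- robot.read_finger_force(): force on a finger pad.
Only numpy, scipy, OpenCV 4.12 (cv2) and the standard library are available. Lean on these libraries where they do the work, as an engineer would, in place of code of your own. Each camera call takes 0.05 s, during which the arm holds its last target. There are 200 camera calls.

TASK

Pick up the double lid (the wooden outer lid latched onto the metal inner lid) and lower it, still latched together and without dropping it, onto the open white caddy so that the inner lid plugs the mouth fully home. Then turn the turn-button a quarter turn counter-clockwise until it clicks over in line with its slot, and lift off the wooden outer lid alone, leaving the inner lid seated and undisturbed. Finish still holding the outer lid in the gripper, level and at rest, about 12 cm above where it sat; do not put it down, and leave the mug, jar, mill and teaspoon alone.

Things in the scene. Friction and masses are not known exactly. Their poses are not given: they have to be found in the camera images.
- caddy: Open rectangular white ceramic caddy that stands fast on the worktop and cannot move. Outside 124 (x) by 92 (y) by 75 high, walls 8, so its mouth is 108 by 76; inside depth 66. Origin: centre of its underside, on the worktop; z up, x along its long side. It is the same after a half turn.
- inner_lid: Steel inner lid, 0.33 kg with its button. Plug 104 (x) by 72 (y) by 12 deep with a round rubber edge (2 mm play on each side in the caddy's mouth), above it a flange 116 by 84 by 5 that rests on the caddy's rim. Origin: centre of the plug's underside; x along the long side, z up. At the start it stands on the worktop with the outer lid on it. Seated, its origin is 63 above the caddy's origin, with its long side along the caddy's (either way round).
- outer_lid: Wooden outer lid, 0.2 kg, plate 128 (x) by 96 (y) by 6 with a 3 mm skirt below. In the middle of the plate stands a collar 64 (x) by 40 (y) by 26 high, to be gripped across its 40 mm; through collar and plate goes a slot 46 (x) by 20 (y). Origin: centre of the skirt's underside; plate top at z = 9, collar top at z = 35; x along the long side. Resting on the inner lid its origin is 14 above the inner lid's origin, with 3 mm play sideways.
- collar_top (a point): Centre of the outer lid's collar at the height of the collar's top, 35 above the outer lid's origin.
- turn_button (a joint): Angle of the turn-button about the inner lid's vertical axis; grows counter-clockwise seen from above. 0 (start): bar across the slot (along the inner lid's y), so the outer lid cannot come off and both lids lift together. 1.571: bar along the slot (along the lid's x), the outer lid lifts off over it. Stops at both ends. A spring snaps it to the nearer end: it clicks over at 0.785, and once past 0.9 it runs home by itself when let go; turning takes at most about 0.07 N m.
- button_grip (a point): Middle of the turn-button's bar, on the turning axis: an upright steel bar 36 long, 12 thick and 30 high, 66 above the inner lid's origin (the bar reaches from 51 to 81; its underside is 2 above the collar's top). Gripped across its 12 mm it carries both lids. The point turns with the bar: its y axis runs along the bar's length, its x axis across its thickness.
- mug: White mug with dots, 82 by 114 by 91 high, bystander. Origin: centre of its underside.
- jar: Screw-top glass jar, 71 across, 110 high, bystander. Origin: centre of its underside.
- mill: Small shaker mill, 44 across, 90 high, bystander. Origin: centre of its underside.
- teaspoon: Steel teaspoon lying on the worktop behind the work, 130 long, bystander. Origin: centre of its underside.
Not all that is in view belongs to the job. There is more than one size of the outer_lid; the one meant has the size given above.

How it is judged:
By the outcome, as a careful person would: the job done as asked, in the order asked, and still so for the second after the job is handed in, while the arm keeps its last pose, push and grip.
It also fails if it takes over 64 s, if anything falls off the work surface, if the arm or the gripper's body presses on something with over 40 N, if the wrist force passes 120 N, or if a joint passes its speed limit or range.

## Working session

There is one attempt and no reset: what is moved stays moved. The work goes in short steps, each a Python script; the robot and the scene stay as the last script left them, time stands still between calls to the robot, and variables do not carry over. Pictures are saved under pics/ and viewed, at most 10 in all, crops included, and the job is handed in when it is done.

```bash
mkdir -p pics; python3 - <<'E'
from plant import robot
import cv2,numpy as np
for n in("scene","top"):
    f=robot.grab_frame(n); cv2.imwrite(f"pics/{n}0.png",f["img"]); np.savez(f"pics/{n}0.npz",**f)
    print(n,f["K"].round(1).tolist(),f["R"].round(3).tolist(),f["t"].round(3).tolist())
print(robot.read_time_s(),robot.read_tool_rot())
E
```

```text
scene [[610.6, 0.0, 326.8], [0.0, 610.6, 244.5], [0.0, 0.0, 1.0]] [[0.667, -0.745, 0.008], [-0.5, -0.455, -0.737], [0.553, 0.488, -0.675]] [-0.343, 0.369, 0.86]
top [[570.0, 0.0, 322.1], [0.0, 570.0, 245.0], [0.0, 0.0, 1.0]] [[0.057, -0.998, -0.005], [-0.971, -0.054, -0.233], [0.232, 0.018, -0.973]] [0.014, 0.585, 1.046]
0.1 [-3.49252722e-01 -3.12196016e+00  2.53283821e-03]
```

View pics/top0.png

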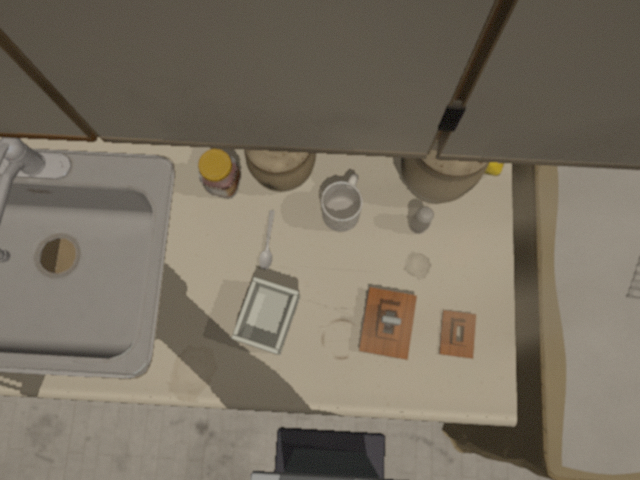

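View pics/scene0.png

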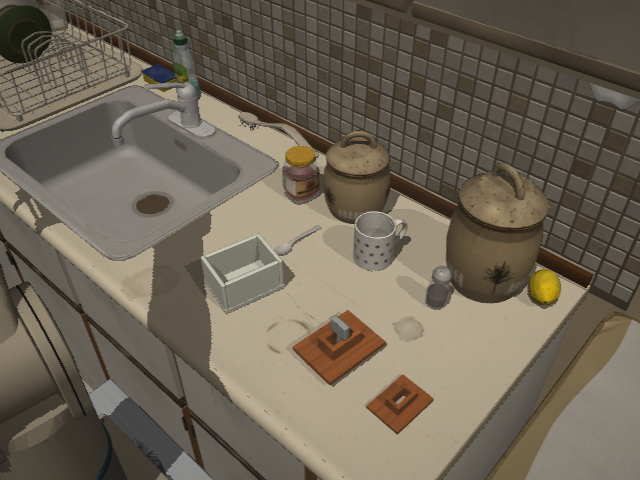

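Top view: the caddy is at (266,313). There are two wooden lids: the large one with the steel button at (388,321), and a small plain one at (458,333) with no button. The large one fits 128x96 with a turn-button. I'll measure it and confirm in a crop.

```bash
cat > h.py <<'E'
import cv2,numpy as np
def ray(f,px,z):
    K,R,t=f["K"],f["R"],f["t"]; C=-R.T@t
    d=(R.T@np.linalg.inv(K)@np.c_[np.atleast_2d(px),np.ones(len(np.atleast_2d(px)))].T).T
    return C+d*((z-C[2])/d[:,2])[:,None]
def quad(mask):
    c=max(cv2.findContours(mask,0,1)[0],key=cv2.contourArea)
    h=cv2.convexHull(c)
    for e in np.arange(.01,.2,.005):
        a=cv2.approxPolyDP(h,e*cv2.arcLength(h,True),True)
        if len(a)<=4: break
    return a[:,0].astype(float),c
E
python3 - <<'E'
from h import *
f=dict(np.load("pics/top0.npz")); im=f["img"]
print("C",-f["R"].T@f["t"])
hsv=cv2.cvtColor(im,cv2.COLOR_BGR2HSV)
w=cv2.inRange(hsv,(0,110,50),(15,255,255)); w=cv2.morphologyEx(w,cv2.MORPH_CLOSE,np.ones((5,5)))
for x0,x1,z in((340,427,.023),(428,490,.009)):
    m=w.copy(); m[:,:x0]=0;m[:,x1:]=0;m[:270]=0;m[380:]=0
    q,c=quad(m); P=ray(f,q,z); print(q.tolist(),P[:,:2].round(4).tolist(),np.linalg.norm(P-np.roll(P,-1,0),axis=1).round(4),P.mean(0).round(4))
    for nm,pts in(("minrect",ray(f,c[:,0],z)[:,:2].astype(np.float32)),): print(cv2.minAreaRect(pts))
print([im[y,x].tolist() for x,y in((266,283),(240,345),(300,340),(265,310),(260,348))], [hsv[y,x].tolist() for x,y in((266,283),(240,345),(300,340),(265,310),(260,348))])
a=cv2.resize(im[260:375,225:310],None,fx=4.5,fy=4.5,interpolation=2); b=cv2.resize(im[260:375,345:430],None,fx=4.5,fy=4.5,interpolation=2)
cv2.imwrite("pics/crop1.png",np.hstack([a,b]))
E
```

```text
C [0.32423303 0.02665077 1.15379887]
[[370.0, 287.0], [415.0, 296.0], [406.0, 358.0], [360.0, 349.0]] [[0.513, -0.0531], [0.4998, -0.1435], [0.3773, -0.1283], [0.3895, -0.0382]] [0.0913 0.1235 0.0909 0.1243] [ 0.4449 -0.0908  0.023 ]
((0.4447242319583893, -0.0901610255241394), (0.09497286379337311, 0.12726199626922607), 82.884765625)
[[444.0, 311.0], [473.0, 316.0], [471.0, 357.0], [440.0, 352.0]] [[0.4749, -0.2042], [0.4682, -0.2622], [0.3871, -0.2579], [0.3934, -0.1969]] [0.0584 0.0811 0.0613 0.0819] [ 0.4309 -0.2303  0.009 ]
((0.4310034513473511, -0.23084667325019836), (0.06389155983924866, 0.08493799716234207), 85.90904998779297)
[[156, 171, 176], [97, 115, 123], [135, 155, 167], [141, 156, 161], [127, 139, 147]] [[23, 29, 176], [21, 54, 123], [19, 49, 167], [23, 32, 161], [18, 35, 147]]
```

View pics/crop1.png

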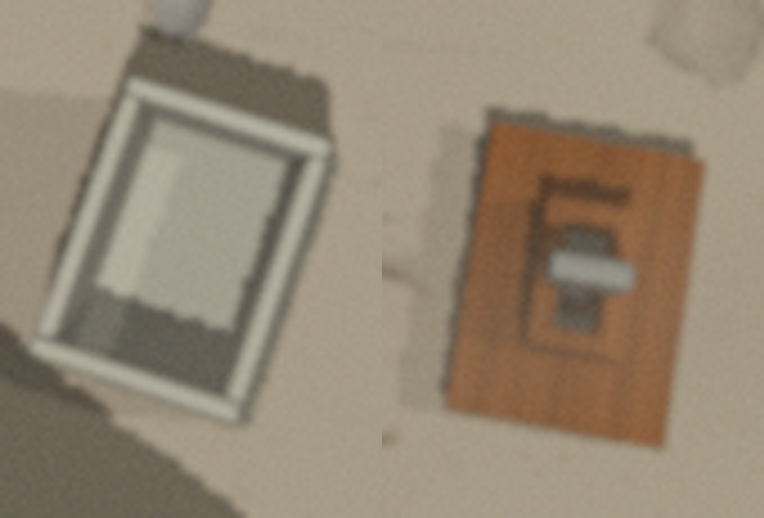

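The crop confirms the big lid: it measures 127x95, with the steel bar across the slot at crop (590,272). The small one is only 85x64. The caddy's outer rim corners are at crop (131,80), (330,148), (241,418) and (35,345).

```bash
cat >> h.py <<'E'
from scipy.spatial.transform import Rotation as Ro
def rv(yaw): return (Ro.from_euler('z',yaw)*Ro.from_euler('x',np.pi)).as_rotvec()
E
python3 - <<'E'
from h import *
from plant import robot
f=dict(np.load("pics/top0.npz"))
q=np.array([[131,80],[330,148],[241,418],[35,345]])/4.5+[225,260]
P=ray(f,q,.075)[:,:2];print(P.round(4).tolist(),np.linalg.norm(P-np.roll(P,-1,0),axis=1).round(4))
c=P.mean(0);v=(P[0]+P[1]-P[2]-P[3])/2;ca=np.arctan2(v[1],v[0]);print("caddy",c,np.degrees(ca))
b=ray(f,np.array([590-382,272])/4.5+[345,260],.081);print("bar",b)
la=np.radians(-7)
for s in(1,-1):
    for nm,p,a in(("lid",(.4447,-.0902),la),("cad",c,ca),("turn",c,ca+np.pi/2)):
        for z in(.08,.25,.3):
            r=robot.ik([*p,z],rv(a+s*np.pi/2)); print(s,nm,z,None if r is None else np.round(r,2))
E
```

```text
[[0.5097, 0.1734], [0.4853, 0.0866], [0.3708, 0.1159], [0.3958, 0.2039]] [0.0902 0.1182 0.0915 0.1179]
caddy [0.44040332 0.14493158] -14.67751657297697
bar [[ 0.44217237 -0.09112636  0.081     ]]
1 lid 0.08 [ 0.02  0.62  0.17  2.18 -0.27  0.36  0.29]
1 lid 0.25 [-0.53  0.46  0.96  2.02 -0.48  0.9   0.57]
1 lid 0.3 [-0.56  0.37  0.96  1.95 -0.36  1.    0.45]
1 cad 0.08 [-0.59  0.64  0.31  2.16 -0.47  0.41 -0.15]
1 cad 0.25 [-0.78  0.37  0.55  1.99 -0.26  0.84 -0.35]
1 cad 0.3 [-0.82  0.31  0.59  1.92 -0.21  0.97 -0.4 ]
1 turn 0.08 [-0.4   0.62  0.02  2.15 -0.04  0.37  0.98]
1 turn 0.25 [-0.5   0.33  0.16  1.99 -0.07  0.83  1.02]
1 turn 0.3 [-0.55  0.27  0.22  1.91 -0.07  0.96  1.02]
-1 lid 0.08 [ 0.45  0.64 -0.45  2.17  0.63  0.46  2.52]
-1 lid 0.25 [-0.62  0.54  1.15  2.02 -0.61  0.97 -2.42]
-1 lid 0.3 [-0.66  0.45  1.15  1.95 -0.47  1.05 -2.56]
-1 cad 0.08 [-0.16  0.63 -0.32  2.15  0.46  0.43  2.04]
-1 cad 0.25 [-0.19  0.34 -0.25  1.98  0.11  0.84  2.39]
-1 cad 0.3 [-0.24  0.27 -0.18  1.91  0.06  0.97  2.44]
-1 turn 0.08 [-0.87  0.76  0.77  2.16 -0.98  0.62 -1.2 ]
-1 turn 0.25 [-1.13  0.56  1.15  2.   -0.62  0.99 -1.49]
-1 turn 0.3 [-1.16  0.47  1.15  1.93 -0.49  1.07 -1.62]
```

```bash
python3 - <<'E'
from h import *
from plant import robot
for n,p,a in(("cad",(.4404,.1449),-14.7),("lid",(.4435,-.0905),-7)):
    robot.move_to([*p,.26],rv(np.radians(a+90)))
    f=robot.grab_frame("wrist"); cv2.imwrite(f"pics/w_{n}.png",f["img"]); np.savez(f"pics/w_{n}.npz",**f)
    print(robot.read_time_s(),robot.read_position().round(4),f["K"].round(1).tolist(),(-f["R"].T@f["t"]).round(4))
a,b=[cv2.imread(f"pics/w_{n}.png") for n in("cad","lid")]
cv2.imwrite("pics/w2.png",np.vstack([cv2.resize(np.hstack([a,b]),(800,300))]))
E
```

```text
2.2083 [0.4403 0.1461 0.2598] [[371.6, 0.0, 322.9], [0.0, 371.6, 241.6], [0.0, 0.0, 1.0]] [0.4575 0.2098 0.4192]
3.1917 [ 0.4439 -0.0886  0.2598] [[371.6, 0.0, 322.9], [0.0, 371.6, 241.6], [0.0, 0.0, 1.0]] [ 0.4522 -0.0239  0.4193]
```

View pics/w2.png

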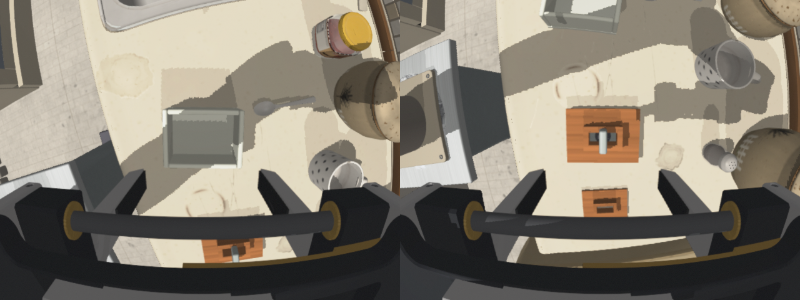

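The wrist views show the caddy (left, rim about (163,108)-(243,167)) and the lid with its bar (right, (603,140)). I'll rectify each onto its own plane and read off positions.

```bash
cat >> h.py <<'E'
def wpix(f,X):
    c=np.atleast_2d(X)@f["R"].T+f["t"]
    r=np.hypot(c[:,0],c[:,1]); th=np.arctan2(r,c[:,2]); K=f["K"]
    return np.c_[K[0,0]*th*c[:,0]/r+K[0,2],K[1,1]*th*c[:,1]/r+K[1,2]]
def rect(f,c,a,z,half=.1,n=400):   # orthophoto on plane z, u along object x, v along -y
    g=(np.arange(n)+.5)/n*2*half-half; u,v=np.meshgrid(g,-g)
    X=np.stack([c[0]+np.cos(a)*u-np.sin(a)*v,c[1]+np.sin(a)*u+np.cos(a)*v,0*u+z],-1).reshape(-1,3)
    m=wpix(f,X).reshape(n,n,2).astype(np.float32)
    return cv2.remap(f["img"],m[...,0],m[...,1],cv2.INTER_CUBIC)
E
python3 - <<'E'
from h import *
A=rect(dict(np.load("pics/w_cad.npz")),(.4404,.1449),np.radians(-14.7),.075)
fl=dict(np.load("pics/w_lid.npz"))
B=rect(fl,(.4435,-.0905),np.radians(-7),.023)
C=rect(fl,(.4435,-.0905),np.radians(-7),.081)
hsv=cv2.cvtColor(B,cv2.COLOR_BGR2HSV); w=cv2.morphologyEx(cv2.inRange(hsv,(0,110,50),(15,255,255)),cv2.MORPH_CLOSE,np.ones((25,25)))
n,l,st,ce=cv2.connectedComponentsWithStats(w); w=(l==l[260,200]).astype(np.uint8)*255
print(cv2.minAreaRect(max(cv2.findContours(w,0,1)[0],key=cv2.contourArea)))
A2=cv2.resize(A[70:330,40:360],None,fx=1.25,fy=1.25); C2=cv2.resize(C[70:330,40:360],None,fx=1.25,fy=1.25)
cv2.imwrite("pics/rect1.png",np.hstack([A,B])); cv2.imwrite("pics/rectC.png",C)
E
```

```text
((199.5, 199.5), (399.0, 399.0), 90.0)
```

View pics/rect1.png

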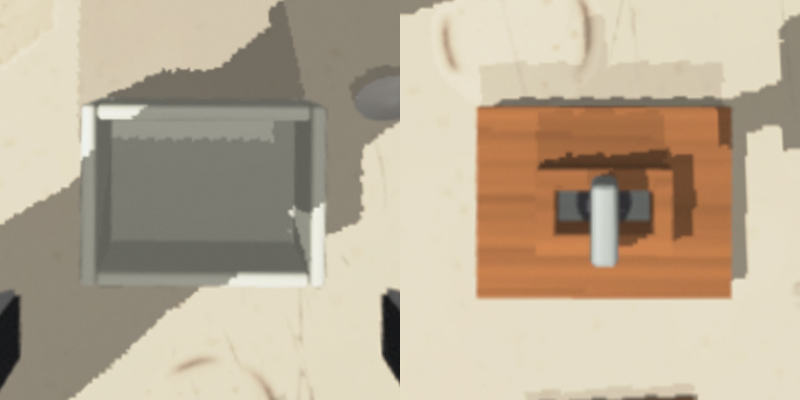

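Caddy rim: x 82–326, y 104–286 (122x91 mm), centre (204,195). Lid: 127x95.5, centre (204,202). Both are square to my yaws. Next I'll locate the bar at its top plane and grip it.

```bash
python3 - <<'E'
from h import *
C=cv2.imread("pics/rectC.png"); hsv=cv2.cvtColor(C,cv2.COLOR_BGR2HSV)
m=cv2.inRange(hsv,(0,0,140),(180,45,255)); 
n,l,st,ce=cv2.connectedComponentsWithStats(m[120:320,130:270])
for i in range(1,n):
    if st[i,4]>200: print(st[i]+[130,120,0,0,0],ce[i]+[130,120])
def fr(u,v,c,a): 
    a=np.radians(a); du,dv=(u-200)*.0005,-(v-200)*.0005
    return c[0]+np.cos(a)*du-np.sin(a)*dv,c[1]+np.sin(a)*du+np.cos(a)*dv
print("cad",fr(204,195,(.4404,.1449),-14.7),"lid",fr(204,202.5,(.4435,-.0905),-7))
cv2.imwrite("pics/c2.png",cv2.resize(C[100:300,100:300],(500,500)))
E
```

```text
[ 192  168   23   69 1420] [203.00633803 202.4528169 ]
[ 130  266  140   54 7560] [199.5 292.5]
cad (np.float64(0.44296893036701374), np.float64(0.1468106534927701)) lid (np.float64(0.4453327556240262), np.float64(-0.09198442137636195))
```

View pics/c2.png

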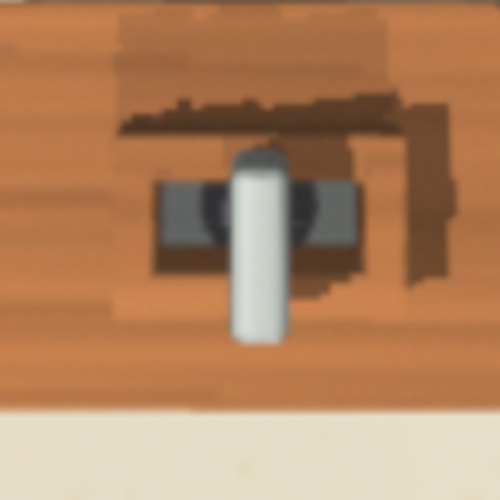

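Bar top is 23x69 px (11.5x34.5 mm), centred at (203,202.5), which agrees with the lid. Gripping it and lifting.

```bash
python3 - <<'E'
from h import *
from plant import robot
a=np.radians(-7); p=np.array([.4435,-.0905])+Ro.from_euler('z',a).as_matrix()[:2,:2]@[.0016,-.0013]
print(p)
r=rv(a+np.pi/2)
robot.move_to([*p,.14],r); robot.line_to([*p,.072],feed=.1); robot.hold(.2)
print(robot.read_position(),robot.read_wrist_force())
robot.grasp(45); print("w",robot.read_width(),robot.read_finger_force(),robot.read_position())
robot.line_to([*p,.16],feed=.08); robot.hold(.3)
print(robot.read_width(),robot.read_wrist_force(),robot.read_torque(),robot.read_position())
# go over caddy
ca=np.radians(-14.7)
robot.move_to([.4430,.1468,.22],rv(ca+np.pi/2)); robot.hold(.4)
print(robot.read_position(),robot.read_time_s(),robot.read_torque())
for n in("top","scene","wrist"):
    f=robot.grab_frame(n); np.savez(f"pics/h_{n}.npz",**f); cv2.imwrite(f"pics/h_{n}.png",f["img"])
A=rect(f,(.4430,.1468),ca,.22-.072+.023)   # plate top
cv2.imwrite("pics/h2.png",np.hstack([A,cv2.imread("pics/h_scene.png")[120:400,130:530][:,:400].copy().repeat(1,0) if 0 else cv2.resize(cv2.imread("pics/h_scene.png")[100:400,130:430],(400,400))]))
E
```

```text
[ 0.44492964 -0.0919853 ]
[ 0.44537006 -0.09200456  0.0725586 ] [ 0.35685398 -0.35918013 -0.08351435]
w 0.01177972726805982 44.998955726623535 [ 0.44489836 -0.09198053  0.07200227]
0.01200261828619959 [ 6.07432052e-01 -2.11110597e-03 -7.42036554e+00] [-0.09195632  0.032252   -0.01977342] [ 0.44478652 -0.09202409  0.15978266]
[0.44315285 0.14614641 0.219935  ] 8.9167 [-0.11949652  0.08598165 -0.04344723]
```

View pics/h2.png

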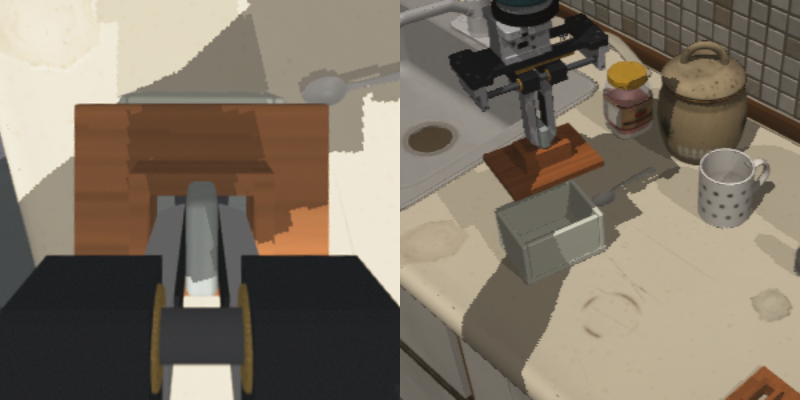

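The lid is held level and is centred over the caddy: it spans 75–329 in x, with its far edge at 104 (expected 104). Lowering with a force guard.

```bash
python3 - <<'E'
from h import *
from plant import robot
robot.line_to([.4430,.1468,.152],feed=.08); robot.hold(.4)
print(robot.read_position(),robot.read_wrist_force())
h=robot.line_to([.4430,.1468,.1345],feed=.015,threshold=10); robot.hold(.2)
print(h,robot.read_position(),robot.read_wrist_force(),robot.read_torque(),robot.read_width(),robot.read_time_s())
E
```

```text
[0.44306602 0.14688758 0.15215963] [ 0.75801535 -0.30707268 -6.41773057]
True [0.44290382 0.14676925 0.13497319] [-0.36472066 -0.18364942  6.24792466] [-0.06162906  0.06619444  0.02852655] 0.011611926843464135 11.775
```

Fully home: TCP at 0.1350 against 0.135 expected, with about 6 N bearing down. Turning the button in small steps.

```bash
python3 - <<'E'
from h import *
from plant import robot
p=robot.read_position(); p[2]=.1352
ca=np.radians(-14.7)
for d in range(10,91,10):
    robot.move_to(p,rv(ca+np.pi/2+np.radians(d)))
    print(d,robot.read_position().round(4),robot.read_wrist_force().round(1),robot.read_torque()[2].round(3))
robot.hold(.3); print(robot.read_time_s(),robot.read_joint_pos().round(2),robot.read_wrist_force())
f=robot.grab_frame("wrist"); A=rect(f,(.4430,.1468),ca,.086); f=robot.grab_frame("scene"); B=cv2.resize(f["img"][130:380,130:380],(400,400),interpolation=2)
cv2.imwrite("pics/t.png",np.hstack([A,B]))
E
```

```text
10 [0.4426 0.1466 0.135 ] [ 0.4 -1.3 -3.6] -0.051
20 [0.4428 0.1466 0.135 ] [-1.3 -0.9 -3.3] -0.029
30 [0.4428 0.1466 0.135 ] [-0.2 -0.9 -3.4] -0.022
40 [0.4429 0.1468 0.1351] [ 0.5 -0.1 -4. ] 0.053
50 [0.4428 0.1469 0.1351] [-0.6 -0.1 -5.3] 0.015
60 [0.4429 0.147  0.1351] [ 0.4  0.9 -5.6] 0.035
70 [0.4429 0.147  0.1351] [ 0.3  1.4 -5.7] -0.01
80 [0.4429 0.1468 0.1351] [ 0.8  0.6 -5.4] 0.064
90 [0.4427 0.1466 0.1351] [-0.4  0.6 -5.6] 0.042
14.325 [-0.43  0.52  0.07  2.11 -0.07  0.52  1.  ] [-0.47140164  0.18357621 -7.22998175]
```

View pics/t.png

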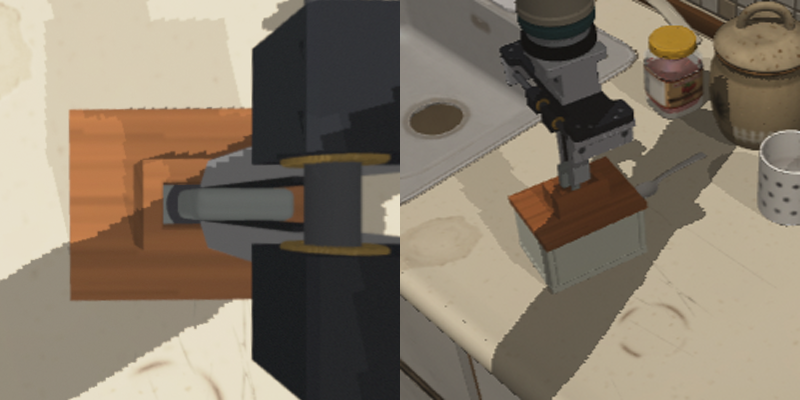

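The bar now lies along the slot, and the outer lid sits about -1.5 mm in y (rows 108–299), within its play. I'll settle it, let go, and check the bar stays home from a raised view before taking the collar.

```bash
python3 - <<'E'
from h import *
from plant import robot
ca=np.radians(-14.7); p=robot.read_position(); 
robot.line_to([p[0],p[1],.1335],feed=.01,threshold=8)
print(robot.read_position(),robot.read_wrist_force())
robot.ungrasp(); robot.hold(.2)
robot.line_to([p[0],p[1],.26],feed=.15); robot.hold(.3)
f=robot.grab_frame("wrist"); c=(.4430,.1468)
A=rect(f,c,ca,.086); B=rect(f,c,ca,.144); np.savez("pics/u.npz",**f)
cv2.imwrite("pics/u.png",np.hstack([A,B])); print(robot.read_time_s(),robot.read_position())
E
```

```text
[0.44282014 0.14677693 0.13497732] [-1.18035511  0.11215815  5.93425059]
17.4833 [0.44256021 0.1466461  0.25960118]
```

View pics/u.png

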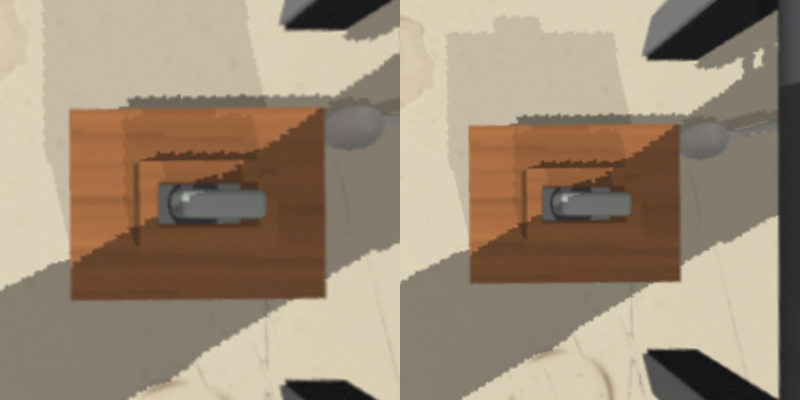

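The bar is home along the slot (right crop, centred about (594,204)), with the lid centred about it (row 203.5). The 2 mm is camera bias, since the bar was just in the grip at the TCP. Taking the collar on the same axis and lifting.

```bash
python3 - <<'E'
from h import *
from plant import robot
ca=np.radians(-14.7); x,y=.4428,.1467
h=robot.line_to([x,y,.109],feed=.1,threshold=15); robot.hold(.3)
print(h,robot.read_position(),robot.read_wrist_force())
robot.grasp(30); robot.hold(.3); q=robot.read_position()
print(robot.read_width(),robot.read_finger_force(),q,robot.read_wrist_force())
h=robot.line_to([x,y,.165],feed=.04,threshold=15); print(h,robot.read_position(),robot.read_wrist_force())
if not h: robot.line_to([x,y,.229],feed=.08)
robot.hold(.6)
print(robot.read_width(),robot.read_position(),robot.read_wrist_force(),robot.read_torque(),robot.read_time_s())
f=robot.grab_frame("scene"); B=cv2.resize(f["img"][80:380,130:430],(400,400),interpolation=2); f=robot.grab_frame("top")
cv2.imwrite("pics/e.png",np.hstack([B,cv2.resize(f["img"][220:370,190:340],(400,400),interpolation=2)]))
E
```

```text
False [0.44293507 0.14677243 0.10920188] [ 0.3807603  -0.00735151 -0.12080547]
0.03969574757329481 29.98110294342041 [0.44282458 0.14672181 0.109006  ] [ 0.64116835  0.27841747 -0.69291723]
False [0.4426371  0.14662426 0.16478498] [-0.70943316 -0.1223788  -2.99558581]
0.03992936774762554 [0.4427941  0.14670493 0.22896923] [ 0.33023108  0.04807663 -2.63794432] [-0.05251559 -0.01022376  0.03692639] 23.7167
```

View pics/e.png

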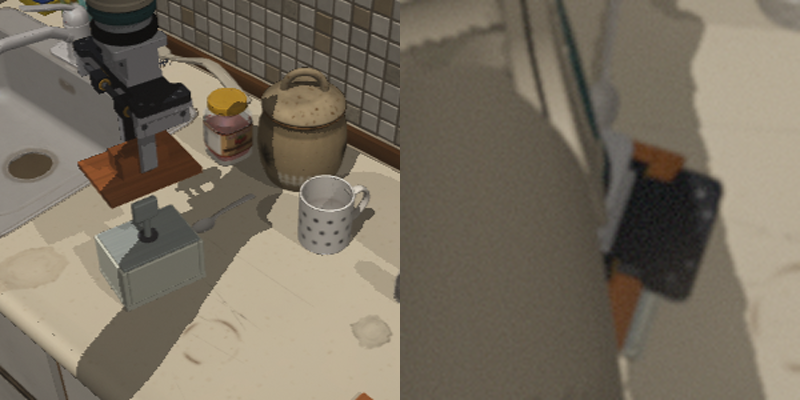

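The scene view shows the wooden lid held level at (140,165), and the steel inner lid seated on the caddy at (148,240) with its button along the slot direction. The lid's weight on the wrist (about 2 to 3 N) fits the outer lid alone. Handing in.

```bash
python3 -c "
from plant import robot
print(robot.sign_off())"
```

```text
the job is handed in; nothing more can be done
None
```

The job is handed in at about 24 s: the inner lid is seated in the caddy, the turn-button is clicked over in line with its slot, and the outer lid is held level and at rest 12 cm above where it sat; the verdict was not shown.

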